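# Flip the toy chest open and push the cube in

### The job

Flip the toy chest's lid up by its red front lip and over past its balance point, so that it stays open leaning back on its own; then push the red cube along the ledge so that it slides into the open chest. Work with the fingertips only: do not lift or carry the cube, and leave the other toys and the tilting bin undisturbed.

Things in the scene. Friction and masses are not known exactly. Their poses are not given: they have to be found in the camera images.
- chest: fixed open pine toy chest, 120 (x) x 200 (y) x 100 mm high, walls 10 mm thick, inner floor 30 mm above the table; origin at the centre of its underside on the table, z up, x from the lid's lip towards its hinge. A ledge runs out from its +y side
- ledge_mouth (a point): centre of the ledge's open mouth into the chest, on its top, flush with the rim: chest frame (0, 90, 100) mm; axes as the chest's. The flat plywood ledge, 76 mm wide in x, runs out along +y for 170 mm to an open end. Two yellow guide rails, 8 mm high, stand along it from 10 mm out, 60 mm apart
- lid_hinge (a point): middle of the lid's hinge axis: chest frame (60, 0, 107) mm; the axis runs along the chest's y. Axes as the chest's
- lid_lip (a point): middle of the outer edge of the red front lip, half-way up, 155 mm from the hinge axis. The white lid is 10 mm thick, 200 mm wide and reaches 120 mm from the hinge axis, flush with the front wall; the rounded lip, 110 mm wide (y), 10 to 12 mm thick, overhangs that wall by 35 mm, open beneath. Shut, the lid's underside is 102 mm above the table
- lid (a joint): lid angle in rad: 0 shut (flat), 1.57 upright, 1.95 the stop, leaning back. It weighs about 0.17 kg and turns freely: below about 1.55 it falls shut, beyond about 1.6 it falls back to the stop by itself and stays
- red_cube_center (a point): centre of the loose red wooden cube, 45 mm a side, about 0.06 kg, that stands on the ledge between the rails
- yellow_cylinder: loose upright yellow cylinder, 40 mm across, 65 mm tall, bystander; origin under its centre
- arch_a: loose blue arch, 30 x 90 x 60 mm tall, bystander; origin under its centre
- arch_b: second loose blue arch, same size, bystander; origin under its centre
- green_prism: loose green triangle prism, about 62 x 45 x 54 mm tall, bystander; origin under its centre
- tilt_bin (a joint): tilt in rad of the pine bin (150 x 190 x 100 mm) on its pivot pin, off to the right: 0 upright, grows as it tips forward; leave it at 0
Not all that is in view belongs to the job. What is meant by the part that bears red_cube_center is not blue or white, and is the larger of those in its own colour.

How it is judged:
By the outcome, as a careful person would: the job done as asked, in the order asked, and still so for the second after the job is handed in, with the robot touching nothing.
It also fails if it takes over 54 s, if anything falls off the work surface, if the arm or the gripper's body presses on something with over 40 N, if the wrist force passes 120 N, or if a joint passes its speed limit or range.

### The arm

A 6-joint arm with a two-finger parallel gripper is mounted at the origin on the work surface. World frame = base frame: x ahead of the robot, y to its left, z up, the work surface at z = 0. Lengths are in m, angles in degrees, forces in N, time in s.
With the tool pointing down it reaches from about 0.375 to 0.9 m from the base axis. Payload 3.1 kg.
Tool frame: the origin (TCP) lies on the centre line of the jaws, within the pads' length; the fingertips stand 25 mm ahead of it and the grasp point (between the pads) lies 6 mm ahead of it; z points along the fingers, y is the line along which they close (so a half turn about z gives the same grasp; the last joint's range is limited). The gripper opens to 87 mm and grips with 3 to 60 N. Pads are 19 mm wide; open, the fingers measure 117 mm over their backs; the gripper's body (75 mm by 190 mm) begins 51 mm behind the grasp point.
Start: joints at [61.335, 30.224, 82.088, -0, 67.689, -10.227], TCP at [0.198, 0.593, 0.248] pointing down, gripper open.
Joint ranges: [-176.69, 176.69], [-43.24, 126.21], [12.49, 139.97], [-82, 262], [0, 151.66], [-163.58, 163.58]. Speed limits (degrees/s): [159.86, 159.86, 180, 180, 180, 180].

### API

Orientations are given as a 3x3 rotation matrix whose columns are the frame's x, y, z axes.
In Python, from rig import bot, cams, models gives the robot as it stands. The module is installed in compiled form; this text tells all that it offers.
- The arm moves only by the shell command python3 -m handwheel 'ROWS' [OPENING]. ROWS is JSON, a list of rows, each a list of 6 numbers: the shift along the world's x, y, z each as a share of 1 m, from -1 to 1, then the turn, a rotation vector about the world's x, y, z each as a share of 2 rad, from -1 to 1. In form: [[dx, dy, dz, wx, wy, wz], ...]. A call has exactly 8 rows; each row is the pose to reach, as a shift and turn from the pose commanded when the call began; what a row does not reach only later rows make up. A row lasts 1/12 s, in which the tool goes at most 41.7 mm and 7.16 degrees, less where a joint would pass 70% of its speed; a pose out of reach is approached as far as the arm can. A call with a number of a shift or a turn outside -1 to 1 is refused whole. A call with a gripper value outside its range is refused whole. OPENING is the opening, from -1 (shut) to 1 (fully open), so that 0 is half open, set as the call begins (- or left out, the last holds). The fingers move at their own pace and stop on an object; the grip force is fixed at half the most. Time passes only in rows, so rows that repeat a pose let the fingers close, or fill a call up. It gives the time, the measured TCP pose, the force, the opening and the grip force at its end, in the units of the state.
- bot.read_state(): the state, without advancing time (a new reading comes with each control period).
- cams.capture(name): name is "side" or "top" or "wrist"; returns (picture, depth): 420x560x3 uint8, blue, green, red; 420x560 float32, m along the optical axis (not along the pixel's ray), 0 where there is no reading.
- cams.calibration(name): a dict with "mtx" (3x3 intrinsics, pixels), "R" (3x3) and "t" (3): a world point X has camera coordinates R X + t; the wrist camera has in their place "tool_from_camera" (4x4, takes a point from camera to tool coordinates, whose origin is the TCP and whose axes are the flange's). Camera axes: x right, y down, z forward; pixel columns grow to the right and rows downward; lengths in m; the calibration is good to about 2 mm. A picture is of the moment at which its call begins: read the wrist's pose just before it. calibration takes no time and is no camera call.
- bot.hand_in(): hands the job in; it is judged then, once.
Trained networks look in the newest picture that a camera, given by its name, has taken for a name from the list of things; names that differ only in an ending like _2 or _b are one class to them, and where a whole thing is asked for, a point or a joint stands for the part that bears it (a point fixed in the world has none). Each returns a list of dicts, best first, with "conf" (0 to 1); they miss things now and then, are a little off and sometimes report something else, mostly with a low value. They report only what shows in the picture. A call takes as long as a camera call. They do not tell look-alikes from the thing itself.
- models.spot_in(query, camera): "position" ([column, row] in pixels, amid what is visible of it).
- models.tip_of(query, camera): "position" ([column, row] in pixels: a listed point, or the origin of a listed thing).
The state is a dict: "time_s": time; "joint_positions": joint angles; "qvel": joint speeds; "tau": joint torques, N m; "position": TCP position; "tcp_rot": TCP orientation; "force": force on the tool from outside, world axes, zero at the start; "moment": the same for the moment, N m; "opening": opening from 0.0 (shut) to 1.0 (fully open); "grasp_force": force on a finger pad.
Only numpy, scipy, OpenCV 4.12 (cv2) and the standard library are available. Lean on these libraries where they do the work, as an engineer would, in place of code of your own. Each camera call takes 0.05 s, during which the arm holds its last target. There are 200 camera calls.

## Working session

There is one attempt and no reset: what is moved stays moved. The work goes in short steps, Python scripts to look and compute and a shell command to move; the robot and the scene stay as the last step left them, time stands still between calls to the robot, and variables do not carry over. Pictures are saved under pics/ and viewed, at most 10 in all, crops included, and the job is handed in when it is done.

```bash
mkdir -p pics
cat > h.py <<'E'
import numpy as np, cv2
from rig import bot,cams,models
def world(cam,px,depth,r=2):
    c=cams.calibration(cam);u,v=px
    d=depth[int(round(v))-r:int(round(v))+r+1,int(round(u))-r:int(round(u))+r+1];d=np.median(d[d>0])
    p=np.linalg.inv(c["mtx"])@[u,v,1]*d
    return c["R"].T@(p-c["t"])
def ray(cam,px):
    c=cams.calibration(cam);d=c["R"].T@np.linalg.inv(c["mtx"])@[px[0],px[1],1]
    return -c["R"].T@c["t"],d/np.linalg.norm(d)
def tri(a,pa,b,pb):
    o1,d1=ray(a,pa);o2,d2=ray(b,pb)
    s=np.linalg.lstsq(np.c_[d1,-d2],o2-o1,rcond=None)[0]
    p,q=o1+s[0]*d1,o2+s[1]*d2
    return (p+q)/2,np.linalg.norm(p-q)
E
python3 - <<'E'
from h import *
np.set_printoptions(precision=3,suppress=True)
s=bot.read_state();print(s["time_s"],s["position"],s["force"])
ims=[]
for n in("top","side"):
    im,d=cams.capture(n);cv2.imwrite(f"pics/{n}0.png",im);np.save(f"{n}0.npy",d);c=cams.calibration(n);print(n,-c["R"].T@c["t"],c["R"][2])
    for q in["red_cube_center","lid_lip","lid_hinge","ledge_mouth","chest"]:
        for m in(models.tip_of,models.spot_in):
            try: r=m(q,n)
            except Exception as e: print(q,e);continue
            for k in r[:3]:
                try:w=world(n,k["position"],d)
                except Exception:w=None
                print(n,q,m.__name__,round(k["conf"],2),np.round(k["position"],1),w)
E
```

```text
0.0 [0.197 0.592 0.247] [ 1.201 -1.018 -0.461]
top [ 0.495 -0.09   1.436] [ 0.061 -0.002 -0.998]
top red_cube_center call 0.8 [216.8 202. ] [0.586 0.088 0.146]
top red_cube_center call 0.58 [183.4 196.4] [0.617 0.218 0.034]
top red_cube_center call 0.55 [223.9 237.4] [0.473 0.081 0.047]
top red_cube_center call 0.66 [218.1 202.5] [0.585 0.084 0.146]
top red_cube_center call 0.42 [183.8 198.7] [0.61  0.221 0.013]
top lid_lip call 0.82 [273. 216.] [ 0.539 -0.087  0.108]
top lid_lip call 0.96 [265.7 189.2] [ 0.626 -0.066  0.112]
top lid_lip call 0.42 [415.3 212.5] [ 0.54  -0.573  0.037]
top lid_hinge call 0.78 [258.  194.4] [ 0.61  -0.041  0.113]
top ledge_mouth call 0.82 [240.3 196.3] [0.605 0.017 0.113]
top ledge_mouth call 0.23 [338.  244.5] [ 0.439 -0.304  0.048]
top ledge_mouth call 0.62 [260.8 194.9] [ 0.608 -0.05   0.114]
top chest call 0.61 [268.6 192.4] [ 0.615 -0.075  0.113]
top chest call 0.61 [259.9 195.5] [ 0.606 -0.047  0.114]
top chest call 0.47 [216.4 200.6] [0.591 0.09  0.147]
side [0.166 0.862 0.921] [ 0.302 -0.732 -0.61 ]
side red_cube_center call 0.8 [284.1 302.5] [0
[... 172 characters left out ...]
l 0.95 [190.5 323. ] [0.621 0.246 0.034]
side red_cube_center call 0.78 [284.5 301.4] [0.453 0.111 0.045]
side red_cube_center call 0.77 [238.7 252.4] [0.572 0.102 0.144]
side lid_lip call 0.83 [287.3 216.3] [ 0.587 -0.234  0.004]
side lid_lip call 0.24 [237.6 251.5] [0.574 0.102 0.145]
side lid_lip call 0.82 [253.2 218.8] [ 0.613 -0.059  0.111]
side lid_hinge call 0.63 [225.8 214.6] [ 0.683 -0.043  0.112]
side lid_hinge call 0.72 [245.8 238.1] [0.596 0.017 0.111]
side ledge_mouth call 0.62 [242.7 240.8] [0.6   0.028 0.109]
side ledge_mouth call 0.88 [243.1 236.8] [0.604 0.017 0.112]
side chest call 0.87 [252.4 246.8] [0.574 0.027 0.1  ]
side chest call 0.59 [247.4 237.4] [0.594 0.012 0.11 ]
```

View pics/top0.png

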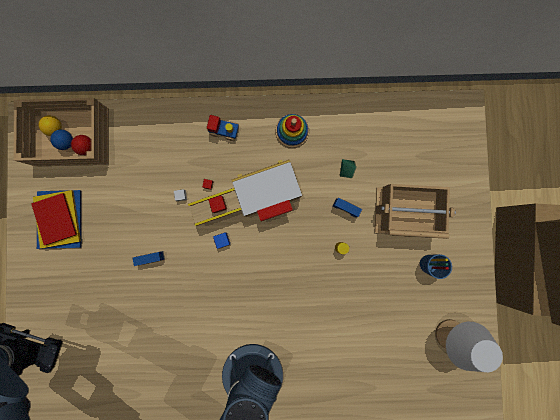

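View pics/side0.png

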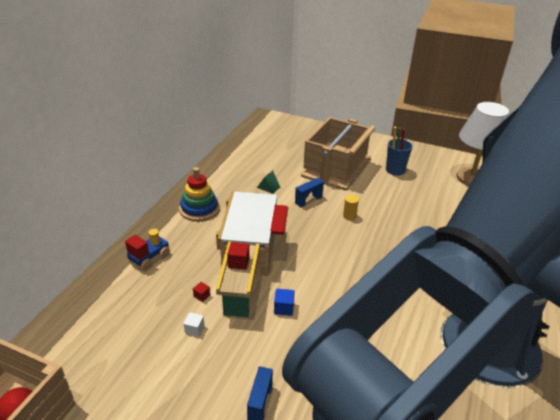

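The top view shows the white lid near (267,188), with its red lip at (275,211) and the ledge running left. The red cube is between the rails at (217,203). The side view shows the same cube at (238,256).

Candidates for the cube:
- red on the ledge: top (217,203)
- small red on the table: top (208,184)
- white: top (180,195)
- blue: top (222,241)

I choose the larger red one, the one on the ledge. I'll check it in a close crop and fit the poses.

```bash
cat > fit.py <<'E'
from h import *
np.set_printoptions(precision=4,suppress=True)
def cloud(n,im,d):
    c=cams.calibration(n);v,u=np.mgrid[:420,:560]
    p=(np.linalg.inv(c["mtx"])@np.stack([u,v,np.ones_like(u)]).reshape(3,-1))*d.reshape(-1)
    return (c["R"].T@(p-np.array(c["t"])[:,None])).T.reshape(420,560,3)
def masks(im):
    h=cv2.cvtColor(im,cv2.COLOR_BGR2HSV);H,S,V=h[...,0],h[...,1],h[...,2]
    return dict(white=(S<45)&(V>140),red=((H<6)|(H>174))&(S>170)&(V>60),yellow=(H>20)&(H<32)&(S>170)&(V>100))
def rect(p):
    r=cv2.minAreaRect((p[:,:2]*1000).astype(np.float32));return r
E
python3 - <<'E'
from fit import *
for n in("top","side"):
    im=cv2.imread(f"pics/{n}0.png");d=np.load(f"{n}0.npy");P=cloud(n,im,d);m=masks(im)
    roi=(P[...,0]>.4)&(P[...,0]<.8)&(P[...,1]>-.25)&(P[...,1]<.3)&(d>0)
    for k in m:
        nn,l=cv2.connectedComponents((m[k]&roi).astype(np.uint8))
        for i in range(1,nn):
            p=P[l==i]
            if len(p)<25: continue
            q=p[abs(p[:,2]-np.percentile(p[:,2],80))<.012]
            print(n,k,len(p),"z",np.percentile(p[:,2],[10,50,90]),"rect",rect(q),"cen",q.mean(0))
a=cv2.resize(cv2.imread("pics/top0.png")[150:250,165:315],None,fx=4,fy=4)
b=cv2.resize(cv2.imread("pics/side0.png")[180:330,170:320],None,fx=8/3,fy=8/3)
cv2.imwrite("pics/crop.png",cv2.resize(np.hstack([cv2.resize(a,(600,400)),b]),(800,320)))
E
```

```text
top white 2134 z [0.1092 0.1128 0.1162] rect ((629.0247192382812, -69.96590423583984), (115.70609283447266, 198.77291870117188), 17.752262115478516) cen [ 0.6289 -0.0696  0.1128]
top white 97 z [0.0313 0.0356 0.0392] rect ((624.0237426757812, 232.61444091796875), (33.822845458984375, 32.446109771728516), 10.815624237060547) cen [0.6239 0.2331 0.0356]
top red 74 z [0.0268 0.0308 0.0343] rect ((659.8035278320312, 137.33987426757812), (29.136486053466797, 28.912782669067383), 77.81684875488281) cen [0.6596 0.1376 0.0309]
top red 190 z [0.1419 0.1454 0.1489] rect ((582.3795776367188, 89.36747741699219), (44.4789924621582, 43.65534210205078), 15.296590805053711) cen [0.5819 0.0893 0.1454]
top red 370 z [0.109  0.1131 0.1165] rect ((557.177978515625, -92.58039855957031), (35.22159957885742, 108.43666076660156), 17.517135620117188) cen [ 0.5572 -0.0928  0.113 ]
top yellow 96 z [0.1053 0.1083 0.1112] rect ((607.4285888671875, 113.47454833984375), (6.794915676116943, 155.54049682617188), 17.633867263793945) cen [0.6069 0.1144 0.1083]
top yellow 102 z [0.1052 0.1087 0.1116] rect ((542.83117675
[... 628 characters left out ...]
  0.1113]
side red 459 z [0.1132 0.1421 0.1455] rect ((576.5140991210938, 93.83406066894531), (42.40148162841797, 45.819549560546875), 17.994308471679688) cen [0.5758 0.0976 0.1429]
side red 193 z [0.0122 0.0281 0.0316] rect ((655.3724365234375, 141.2086944580078), (31.62697410583496, 33.79914474487305), 74.4829330444336) cen [0.6541 0.144  0.0283]
side yellow 120 z [0.1053 0.1076 0.1092] rect ((539.1430053710938, 96.06259155273438), (7.519158840179443, 156.96322631835938), 17.303218841552734) cen [0.5377 0.0992 0.1075]
side yellow 86 z [0.1051 0.1075 0.1102] rect ((597.6632080078125, 135.39114379882812), (6.0376811027526855, 112.49703979492188), 19.23629379272461) cen [0.5972 0.1369 0.1076]
```

View pics/crop.png

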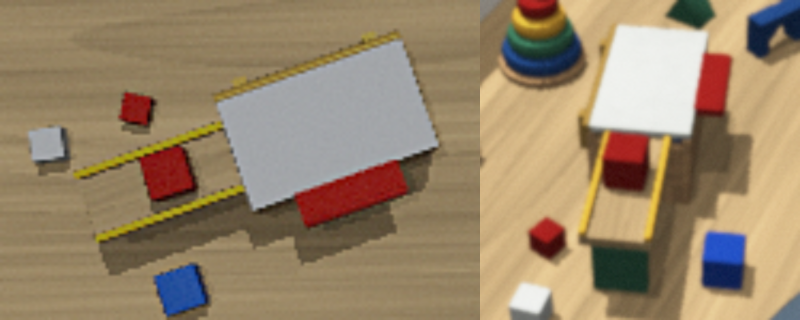

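The crop shows the red cube (larger of the two red ones, 45 mm) standing between the yellow rails of the ledge. The small 29 mm red block lies off the ledge on the table. The heights agree with the text: cube top 0.145, lid top 0.112, rails 0.108. The chest's yaw is 17.5°.

Plan: close the gripper and tilt it back about 28°, catch the lip's edge from below and follow its arc. I'll work out the poses first.

```bash
cat > plan.py <<'E'
from h import *
from scipy.spatial.transform import Rotation as Ro
np.set_printoptions(precision=3,suppress=True)
y=np.radians(17.5);ex=np.array([np.cos(y),np.sin(y),0]);ey=np.array([-np.sin(y),np.cos(y),0]);ez=np.array([0,0,1.])
O=np.array([.6275,-.069,0])
def W(p):return O+np.array(p)[0]*ex+np.array(p)[1]*ey+np.array(p)[2]*ez
def C(p):d=np.array(p)-O;return np.array([d@ex,d@ey,d[2]])
def Rt(th,s):
    th=np.radians(th);z=np.sin(th)*ex-np.cos(th)*ez;yy=s*ey
    return np.c_[np.cross(yy,z),yy,z]
def rows(p0,R0,tip,th,s):
    R=Rt(th,s);tcp=W(tip)-.025*R[:,2]
    return tcp,tcp-p0,Ro.from_matrix(R@R0.T).as_rotvec()/2
E
python3 - <<'E'
from plan import *
s=bot.read_state();R0=np.array(s["tcp_rot"]);p=s["position"];print(s["time_s"]);print(R0)
for sg in(1,-1):
  for th in(0,28):print(sg,th,*rows(p,R0,(-.15,0,.16),th,sg))
E
```

```text
1.1
[[-0.949  0.316  0.   ]
 [ 0.316  0.949 -0.   ]
 [-0.    -0.    -1.   ]]
1 0 [ 0.484 -0.114  0.185] [ 0.287 -0.707 -0.063] [0.    0.    0.314]
1 28 [ 0.473 -0.118  0.182] [ 0.276 -0.711 -0.065] [-0.002 -0.248  0.307]
-1 0 [ 0.484 -0.114  0.185] [ 0.287 -0.707 -0.063] [ 0.    -0.    -1.257]
-1 28 [ 0.473 -0.118  0.182] [ 0.276 -0.711 -0.065] [ 0.321 -0.003 -1.225]
```

```bash
python3 -m handwheel '[[0.01,-0.03,0.01,0,0,0.04],[0.03,-0.07,0.02,0,0,0.08],[0.045,-0.11,0.03,0,0,0.12],[0.06,-0.15,0.03,0,0,0.16],[0.075,-0.19,0.03,0,0,0.2],[0.09,-0.23,0.03,0,0,0.24],[0.105,-0.26,0.03,0,0,0.28],[0.12,-0.3,0.03,0,0,0.31]]' -1
python3 -m handwheel '[[0.01,-0.03,0,0,0,0],[0.03,-0.07,0,0,0,0],[0.045,-0.11,0,0,0,0],[0.06,-0.15,0,0,0,0],[0.075,-0.19,0,0,0,0],[0.09,-0.23,0,0,0,0],[0.105,-0.27,0,0,0,0],[0.12,-0.3,0,0,0,0]]'
python3 - <<'E'
from plan import *
s=bot.read_state();R0=np.array(s["tcp_rot"]);p=s["position"];print(s["time_s"],p,s["joint_positions"],s["opening"],s["force"]);print(R0)
for th in(0,25,30,40):print(th,*rows(p,R0,(-.15,0,.16),th,1))
E
```

```text
time_s: 1.77
position: [0.3176, 0.2935, 0.278]
tcp_rot: [[-0.955, -0.298, 0.002], [-0.298, 0.955, 0.001], [-0.002, 0.0, -1.0]]
force: [0.7, -0.4, -0.6]
opening: 0.477
grasp_force: 0.0
time_s: 2.43
position: [0.4366, -0.007, 0.2778]
tcp_rot: [[-0.956, -0.293, 0.0], [-0.293, 0.956, 0.0], [-0.0, -0.0, -1.0]]
force: [-0.0, 0.6, -0.1]
opening: 0.006
grasp_force: 0.0
2.4333 [ 0.437 -0.007  0.278] [ -15.646   13.15   105.606    0.006   61.234 -122.693] 0.0060874543821360216 [-0.003  0.554 -0.101]
[[-0.956 -0.293  0.   ]
 [-0.293  0.956  0.   ]
 [-0.    -0.    -1.   ]]
0 [ 0.484 -0.114  0.185] [ 0.048 -0.107 -0.093] [-0.     0.     0.004]
25 [ 0.474 -0.117  0.183] [ 0.038 -0.11  -0.095] [ 0.065 -0.208  0.004]
30 [ 0.473 -0.118  0.182] [ 0.036 -0.111 -0.096] [ 0.078 -0.25   0.004]
40 [ 0.469 -0.119  0.179] [ 0.033 -0.112 -0.099] [ 0.104 -0.333  0.004]
```

```bash
python3 -m handwheel '[[0.005,-0.015,-0.01,0.01,-0.03,0],[0.01,-0.03,-0.02,0.02,-0.06,0],[0.015,-0.045,-0.03,0.03,-0.1,0],[0.02,-0.06,-0.04,0.04,-0.13,0],[0.025,-0.075,-0.05,0.05,-0.16,0],[0.03,-0.09,-0.06,0.06,-0.19,0],[0.035,-0.1,-0.065,0.07,-0.22,0],[0.036,-0.11,-0.07,0.078,-0.25,0.004]]'
python3 - <<'E'
from plan import *
s=bot.read_state();R0=np.array(s["tcp_rot"]);p=s["position"];print(s["time_s"],p,s["joint_positions"],s["force"]);print(R0, "tip",C(p+.025*R0[:,2]))
im,d=cams.capture("side");cv2.imwrite("pics/side1.png",im)
for t in((-.12,0,.085),(-.094,0,.085)):print(*rows(p,R0,t,30,1))
E
```

```text
time_s: 3.1
position: [0.5014, -0.0917, 0.2411]
tcp_rot: [[-0.871, -0.259, 0.417], [-0.236, 0.966, 0.106], [-0.431, -0.006, -0.903]]
force: [0.9, -0.5, -0.2]
opening: 0.004
grasp_force: 0.0
3.1 [ 0.501 -0.092  0.241] [ -33.521   16.553  114.567   33.084   35.773 -163.515] [ 0.938 -0.528 -0.181]
[[-0.871 -0.259  0.417]
 [-0.236  0.966  0.106]
 [-0.431 -0.006 -0.903]] tip [-0.116  0.016  0.219]
[ 0.501 -0.109  0.107] [-0.    -0.017 -0.134] [ 0.014 -0.037  0.022]
[ 0.526 -0.101  0.107] [ 0.025 -0.009 -0.134] [ 0.014 -0.037  0.022]
```

View pics/side1.png

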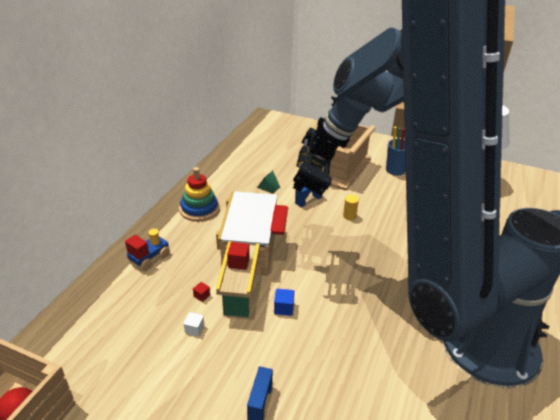

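The picture shows the gripper, tilted, above and in front of the lip at about (315,175), with everything else untouched. Joint 6 is at its limit there, so I take the half-turned grasp, which is equivalent.

```bash
python3 -m handwheel '[[0,0,0,0.026,0.007,-0.056],[0,0,0,0.052,0.013,-0.112],[0,0,0,0.078,0.02,-0.17],[0,0,0,0.104,0.026,-0.225],[0,0,0,0.13,0.033,-0.28],[0,0,0,0.156,0.04,-0.338],[0,0,0,0.18,0.046,-0.39],[0,0,0,0.207,0.053,-0.45]]'
python3 -m handwheel '[[0,0,0,0.026,0.007,-0.056],[0,0,0,0.052,0.013,-0.112],[0,0,0,0.078,0.02,-0.17],[0,0,0,0.104,0.026,-0.225],[0,0,0,0.13,0.033,-0.28],[0,0,0,0.156,0.04,-0.338],[0,0,0,0.18,0.046,-0.39],[0,0,0,0.207,0.053,-0.45]]'
python3 - <<'E'
from plan import *
s=bot.read_state();R0=np.array(s["tcp_rot"]);p=s["position"];print(s["time_s"],p,s["joint_positions"],s["force"]);print(R0, "tip",C(p+.025*R0[:,2]))
for th in (30,36):print(*rows(p,R0,(-.13,0,.20),th,-1))
E
```

```text
time_s: 3.82
position: [0.5009, -0.0901, 0.2418]
tcp_rot: [[-0.695, 0.587, 0.416], [0.678, 0.728, 0.105], [-0.241, 0.355, -0.903]]
force: [-0.7, -1.1, -0.2]
opening: 0.001
grasp_force: 0.0
time_s: 4.48
position: [0.5009, -0.0901, 0.2418]
tcp_rot: [[0.109, 0.903, 0.415], [0.98, -0.166, 0.105], [0.164, 0.395, -0.904]]
force: [0.1, -0.4, -1.0]
opening: 0.006
grasp_force: 0.0
4.4833 [ 0.501 -0.09   0.242] [-33.265  16.414 114.559  32.615  35.798 -49.492] [ 0.07  -0.415 -0.972]
[[ 0.109  0.903  0.415]
 [ 0.98  -0.166  0.105]
 [ 0.164  0.395 -0.904]] tip [-0.116  0.017  0.219]
[ 0.492 -0.112  0.222] [-0.009 -0.022 -0.02 ] [ 0.272  0.04  -0.494]
[ 0.49  -0.113  0.22 ] [-0.011 -0.022 -0.022] [ 0.31   0.003 -0.479]
```

```bash
python3 -m handwheel '[[0,0,0,0.03,0.005,-0.055],[0,-0.005,0,0.06,0.01,-0.11],[-0.005,-0.01,-0.005,0.09,0.015,-0.165],[-0.005,-0.01,-0.01,0.12,0.02,-0.22],[-0.01,-0.015,-0.01,0.15,0.025,-0.27],[-0.01,-0.02,-0.02,0.18,0.03,-0.325],[-0.01,-0.022,-0.02,0.21,0.035,-0.38],[-0.01,-0.022,-0.02,0.272,0.04,-0.494]]'
python3 - <<'E'
from plan import *
s=bot.read_state();R0=np.array(s["tcp_rot"]);p=s["position"];print(s["time_s"],p,s["joint_positions"],s["force"]);print(R0, "tip",C(p+.025*R0[:,2]))
for th in (30,36):
  for t in((-.13,0,.083),(-.13,0,.15)):print(*rows(p,R0,t,th,-1))
E
```

```text
time_s: 5.15
position: [0.4911, -0.1128, 0.2215]
tcp_rot: [[0.784, 0.411, 0.465], [0.387, -0.91, 0.152], [0.485, 0.061, -0.872]]
force: [0.2, 0.2, 0.6]
opening: 0.006
grasp_force: 0.0
5.15 [ 0.491 -0.113  0.221] [-39.713  19.071 117.767  45.482  35.46  -10.946] [0.243 0.18  0.595]
[[ 0.784  0.411  0.465]
 [ 0.387 -0.91   0.152]
 [ 0.485  0.061 -0.872]] tip [-0.131 -0.001  0.2  ]
[ 0.492 -0.112  0.105] [ 0.     0.001 -0.117] [ 0.031  0.003 -0.059]
[ 0.492 -0.112  0.172] [ 0.     0.001 -0.05 ] [ 0.031  0.003 -0.059]
[ 0.49  -0.113  0.103] [-0.002  0.    -0.118] [ 0.05  -0.046 -0.058]
[ 0.49  -0.113  0.17 ] [-0.002  0.    -0.051] [ 0.05  -0.046 -0.058]
```

```bash
python3 -m handwheel '[[0,0,-0.01,0.01,0,-0.02],[0,0,-0.03,0.02,0,-0.04],[0,0,-0.05,0.03,0.003,-0.059],[0,0,-0.07,0.03,0.003,-0.059],[0,0,-0.09,0.03,0.003,-0.059],[0,0,-0.11,0.03,0.003,-0.059],[0,0,-0.117,0.03,0.003,-0.059],[0,0,-0.117,0.03,0.003,-0.059]]'
python3 - <<'E'
from plan import *
s=bot.read_state();R0=np.array(s["tcp_rot"]);p=s["position"];print(s["time_s"],p,s["joint_positions"],s["force"]);print(R0, "tip",C(p+.025*R0[:,2]))
im,d=cams.capture("side");cv2.imwrite("pics/side2.png",im[140:320,200:440].repeat(3,0).repeat(3,1))
for t in((-.09,0,.083),(-.09,0,.11)):print(*rows(p,R0,t,30,-1))
E
```

```text
time_s: 5.82
position: [0.4905, -0.1118, 0.103]
tcp_rot: [[0.825, 0.306, 0.475], [0.267, -0.952, 0.151], [0.498, 0.002, -0.867]]
force: [1.0, -0.3, -0.2]
opening: 0.004
grasp_force: 0.0
5.8167 [ 0.491 -0.112  0.103] [-39.885  35.486 123.813  82.366  25.058 -45.551] [ 1.005 -0.285 -0.191]
[[ 0.825  0.306  0.475]
 [ 0.267 -0.952  0.151]
 [ 0.498  0.002 -0.867]] tip [-0.131  0.     0.081]
[ 0.53  -0.1    0.105] [0.039 0.012 0.002] [ 0.002 -0.001 -0.003]
[ 0.53  -0.1    0.132] [0.039 0.012 0.029] [ 0.002 -0.001 -0.003]
```

View pics/side2.png

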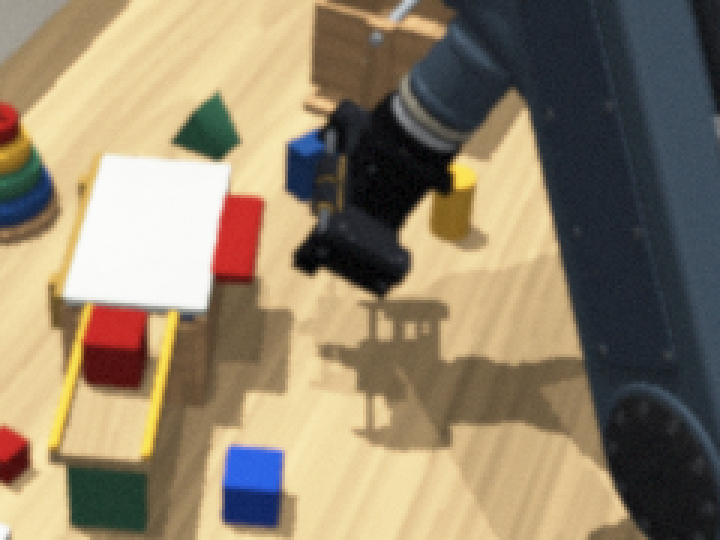

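The picture shows the fingertips at about (310,260) of the crop, in front of and below the lip edge at (240,235). Next I move in under the lip.

```bash
python3 -m handwheel '[[0.01,0.003,0,0,0,0],[0.02,0.006,0,0,0,0],[0.03,0.009,0.001,0,0,0],[0.035,0.011,0.002,0,0,0],[0.039,0.012,0.002,0,0,0],[0.041,0.0125,0.007,0,0,0],[0.042,0.013,0.013,0,0,0],[0.043,0.013,0.02,0,0,0]]'
python3 - <<'E'
from fit import *
from plan import C,W
s=bot.read_state();R0=np.array(s["tcp_rot"]);p=s["position"];print(s["time_s"],p,s["joint_positions"],s["force"]);print("tip",C(p+.025*R0[:,2]))
im,d=cams.capture("side");cv2.imwrite("pics/side3.png",im[140:320,200:440].repeat(3,0).repeat(3,1))
P=cloud("side",im,d);m=masks(im)
Q=P[m["white"]&(d>0)];Q=Q[(Q[:,0]>.5)&(Q[:,2]>.08)&(Q[:,2]<.2)&(abs(Q[:,1]+.07)<.15)]
q=np.array([C(a) for a in Q]);a=np.polyfit(q[:,0],q[:,2],1);print(len(q),"lid angle deg",-np.degrees(np.arctan(a[0])))
E
```

```text
time_s: 6.53
position: [0.5273, -0.1009, 0.1226]
tcp_rot: [[0.831, 0.303, 0.467], [0.269, -0.953, 0.139], [0.487, 0.01, -0.873]]
force: [-25.4, -12.4, 1.4]
opening: 0.004
grasp_force: 11.5
6.5333 [ 0.527 -0.101  0.123] [-34.76   33.115 118.722  69.248  24.019 -26.202] [-25.413 -12.41    1.414]
tip [-0.093 -0.     0.101]
5335 lid angle deg -2.0667969203432315
```

View pics/side3.png

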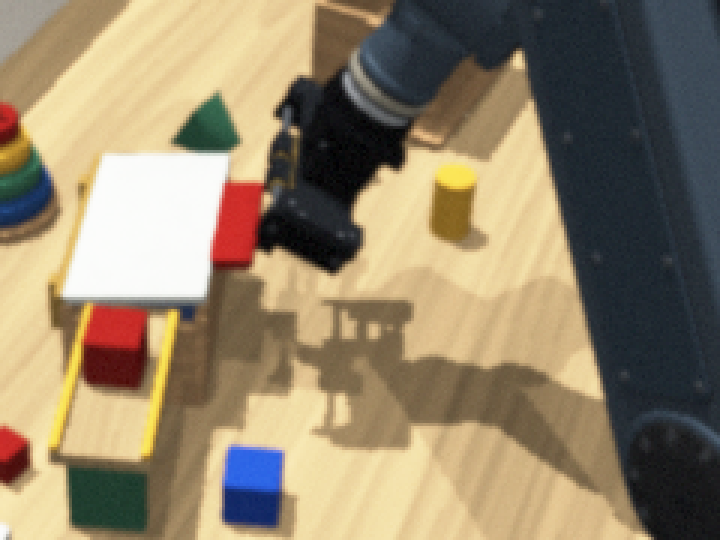

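The crop shows the fingertip at about (262,235) on the lip's outer edge, pressing at 28 N, mostly horizontal. The finger is too steep to hook under the lip. I'll back off, tilt flatter and go in again.

```bash
python3 -m handwheel '[[-0.01,-0.003,0,0,0,0],[-0.025,-0.008,0,0,0,0],[-0.04,-0.012,0,0,0,0],[-0.05,-0.015,0,0,0,0],[-0.06,-0.018,0,0,0,0],[-0.07,-0.021,0,0,0,0],[-0.08,-0.024,0,0,0,0],[-0.085,-0.026,0,0,0,0]]'
python3 - <<'E'
from fit import *
from plan import *
s=bot.read_state();R0=np.array(s["tcp_rot"]);p=s["position"];print(s["time_s"],p,s["joint_positions"],s["force"]);print("tip",C(p+.025*R0[:,2]))
im,d=cams.capture("side");P=cloud("side",im,d);Q=P[masks(im)["red"]&(d>0)];q=np.array([C(a) for a in Q]);q=q[(abs(q[:,1])<.06)&(abs(q[:,0]+.08)<.04)]
print("lip z",np.percentile(q[:,2],[10,50,90]))
for th in(45,55):
  for t in((-.14,0,.07),(-.14,0,.08)):print(th,*rows(p,R0,t,th,-1))
E
```

```text
time_s: 7.25
position: [0.4486, -0.1255, 0.1257]
tcp_rot: [[0.823, 0.306, 0.478], [0.268, -0.952, 0.148], [0.5, 0.007, -0.866]]
force: [-0.5, -0.4, -0.8]
opening: 0.005
grasp_force: 0.0
7.25 [ 0.449 -0.126  0.126] [-46.118  31.536 127.894  78.164  27.166 -47.351] [-0.52  -0.375 -0.754]
tip [-0.175 -0.     0.104]
lip z [0.109 0.112 0.114]
45 [ 0.477 -0.116  0.088] [ 0.029  0.009 -0.038] [ 0.043 -0.124 -0.002]
45 [ 0.477 -0.116  0.098] [ 0.029  0.009 -0.028] [ 0.043 -0.124 -0.002]
55 [ 0.474 -0.117  0.084] [ 0.026  0.008 -0.041] [ 0.069 -0.207 -0.002]
55 [ 0.474 -0.117  0.094] [ 0.026  0.008 -0.031] [ 0.069 -0.207 -0.002]
```

```bash
python3 -m handwheel '[[0,0,0,0.015,-0.045,0],[0,0,-0.01,0.03,-0.09,0],[0,0,-0.02,0.045,-0.135,0],[0.01,0.003,-0.03,0.06,-0.18,-0.002],[0.02,0.006,-0.04,0.069,-0.207,-0.002],[0.026,0.008,-0.045,0.069,-0.207,-0.002],[0.026,0.008,-0.045,0.069,-0.207,-0.002],[0.026,0.008,-0.045,0.069,-0.207,-0.002]]'
python3 - <<'E'
from plan import *
s=bot.read_state();R0=np.array(s["tcp_rot"]);p=s["position"];print(s["time_s"],p,s["joint_positions"],s["force"]);print(R0,"tip",C(p+.025*R0[:,2]))
for th in(50,55):
  for t in((-.078,0,.065),):print(th,*rows(p,R0,t,th,-1))
E
```

```text
time_s: 7.97
position: [0.4752, -0.1171, 0.0789]
tcp_rot: [[0.548, 0.302, 0.78], [0.171, -0.953, 0.249], [0.819, -0.003, -0.574]]
force: [0.3, 1.1, 0.0]
opening: 0.009
grasp_force: 0.0
7.9667 [ 0.475 -0.117  0.079] [ -56.553   56.371  135.514  113.074   58.909 -103.178] [0.275 1.066 0.039]
[[ 0.548  0.302  0.78 ]
 [ 0.171 -0.953  0.249]
 [ 0.819 -0.003 -0.574]] tip [-0.139  0.     0.065]
50 [ 0.535 -0.098  0.081] [0.06  0.019 0.002] [-0.014  0.041 -0.001]
55 [ 0.534 -0.099  0.079] [0.058 0.018 0.   ] [-0.001 -0.001 -0.001]
```

```bash
python3 -m handwheel '[[0.015,0.0045,0,0,0,0],[0.03,0.009,0,0,0,0],[0.045,0.014,0,0,0,0],[0.055,0.017,0,0,0,0],[0.058,0.018,0.01,0,0,0],[0.058,0.018,0.022,0,0,0],[0.059,0.018,0.034,0,0,0],[0.06,0.019,0.045,0,0,0]]'
python3 - <<'E'
from fit import *
from plan import *
s=bot.read_state();R0=np.array(s["tcp_rot"]);p=s["position"];print(s["time_s"],p,s["joint_positions"],s["force"]);print("tip",C(p+.025*R0[:,2]))
im,d=cams.capture("side");cv2.imwrite("pics/side4.png",im[140:320,200:440].repeat(3,0).repeat(3,1));P=cloud("side",im,d);Q=P[masks(im)["red"]&(d>0)];q=np.array([C(a) for a in Q]);q=q[(abs(q[:,1])<.06)&(abs(q[:,0]+.08)<.04)]
print("lip z",np.percentile(q[:,2],[10,50,90]))
E
```

```text
time_s: 8.63
position: [0.5355, -0.0976, 0.1278]
tcp_rot: [[0.545, 0.303, 0.781], [0.176, -0.953, 0.247], [0.819, 0.003, -0.573]]
force: [-0.2, -0.5, -0.7]
opening: 0.004
grasp_force: 0.3
8.6333 [ 0.535 -0.098  0.128] [-45.884  45.091 129.474 112.994  52.74  -84.127] [-0.235 -0.502 -0.684]
tip [-0.076  0.     0.113]
lip z [0.138 0.142 0.145]
```

View pics/side4.png

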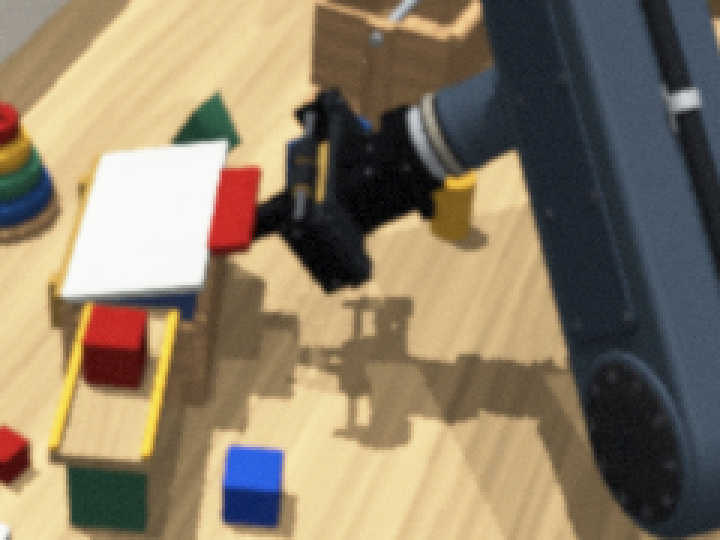

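The lip has risen to 0.142 m (about 12.6°), resting on the fingertip with light forces, as the crop shows at (260,215). I follow the arc.

```bash
python3 -m handwheel '[[0.004,0.001,0.014,0,0,0],[0.009,0.003,0.03,0,0,0],[0.016,0.005,0.044,0,0,0],[0.023,0.007,0.057,0,0,0],[0.032,0.01,0.07,0,0,0],[0.042,0.013,0.081,0,0,0],[0.052,0.016,0.092,0,0,0],[0.064,0.02,0.101,0,0,0]]'
python3 - <<'E'
from fit import *
from plan import *
s=bot.read_state();R0=np.array(s["tcp_rot"]);p=s["position"];print(s["time_s"],p,s["joint_positions"],s["force"]);print(R0[:,2],"tip",C(p+.025*R0[:,2]))
for n in("top","side"):
    im,d=cams.capture(n);P=cloud(n,im,d);Q=P[masks(im)["red"]&(d>0)];q=np.array([C(a) for a in Q]);q=q[(abs(q[:,1])<.06)&(abs(q[:,0])<.15)&(q[:,2]>.1)]
    print(n,len(q),"lip",np.median(q,0),"angle",np.degrees(np.arctan2(np.median(q[:,2])-.107,.06-np.median(q[:,0]))))
E
```

```text
time_s: 9.35
position: [0.5989, -0.0774, 0.2285]
tcp_rot: [[0.546, 0.302, 0.782], [0.175, -0.953, 0.246], [0.819, 0.003, -0.573]]
force: [-0.7, -0.1, -1.0]
opening: 0.003
grasp_force: 0.2
9.35 [ 0.599 -0.077  0.228] [-36.904  29.722 119.857 100.337  42.594 -52.758] [-0.703 -0.104 -1.044]
[ 0.782  0.246 -0.573] tip [-0.009  0.001  0.214]
top 247 lip [-0.001 -0.001  0.242] angle 65.81919931029742
side 142 lip [-0.001  0.022  0.246] angle 66.38938286694764
```

```bash
python3 -m handwheel '[[0.011,0.004,0.014,0,0,0],[0.022,0.007,0.018,0,0,0],[0.033,0.011,0.02,0,0,0],[0.045,0.014,0.022,0,0,0],[0.056,0.018,0.023,0,0,0],[0.068,0.021,0.022,0,0,0],[0.079,0.025,0.021,0,0,0],[0.088,0.028,0.019,0,0,0]]'
python3 -m handwheel '[[0,0,0,0,0,0],[0,0,0,0,0,0],[-0.02,-0.006,0.005,0,0,0],[-0.04,-0.012,0.01,0,0,0],[-0.06,-0.018,0.02,0,0,0],[-0.09,-0.028,0.03,0,0,0],[-0.12,-0.037,0.04,0,0,0],[-0.15,-0.046,0.05,0,0,0]]'
python3 - <<'E'
from fit import *
from plan import *
s=bot.read_state();R0=np.array(s["tcp_rot"]);p=s["position"];print(s["time_s"],p,s["joint_positions"],s["force"]);print(R0[:,2],"tip",C(p+.025*R0[:,2]))
for n in("top","side"):
    im,d=cams.capture(n);cv2.imwrite(f"pics/{n}5.png",im);P=cloud(n,im,d);Q=P[masks(im)["red"]&(d>0)];q=np.array([C(a) for a in Q])
    l=q[(abs(q[:,1])<.06)&(abs(q[:,0])<.2)&(q[:,2]>.18)]
    if len(l):print(n,len(l),"lip",np.median(l,0),"angle",np.degrees(np.arctan2(np.median(l[:,2])-.107,.06-np.median(l[:,0]))))
    c=q[(abs(q[:,0])<.035)&(q[:,1]>.08)&(q[:,1]<.28)&(q[:,2]>.135)&(q[:,2]<.16)]
    if len(c):print(n,"cube",c.min(0),c.max(0),c.mean(0))
for t in((0,.24,.2),(0,.215,.112)):print(*rows(p,R0,t,0,-1))
E
```

```text
time_s: 10.12
position: [0.6872, -0.0498, 0.245]
tcp_rot: [[0.547, 0.302, 0.781], [0.173, -0.953, 0.247], [0.819, 0.0, -0.574]]
force: [0.5, -1.0, 0.2]
opening: 0.007
grasp_force: 0.0
time_s: 10.78
position: [0.5352, -0.096, 0.2947]
tcp_rot: [[0.548, 0.302, 0.78], [0.172, -0.953, 0.248], [0.818, -0.001, -0.575]]
force: [-0.0, -1.0, -0.2]
opening: 0.001
grasp_force: 0.0
10.7833 [ 0.535 -0.096  0.295] [-45.718  18.178 123.121  84.341  47.305 -40.424] [-0.022 -0.96  -0.231]
[ 0.78   0.248 -0.575] tip [-0.076  0.002  0.28 ]
top 274 lip [0.111 0.    0.243] angle 110.37679216829186
top cube [-0.018  0.143  0.138] [0.026 0.187 0.154] [0.004 0.164 0.146]
side 317 lip [0.109 0.015 0.241] angle 110.13133257263381
side cube [-0.021  0.147  0.135] [0.022 0.194 0.148] [0.    0.174 0.143]
[0.555 0.16  0.225] [ 0.02   0.256 -0.07 ] [-0.145  0.457 -0.   ]
[0.563 0.136 0.137] [ 0.028  0.232 -0.158] [-0.145  0.457 -0.   ]
```

View pics/side5.png

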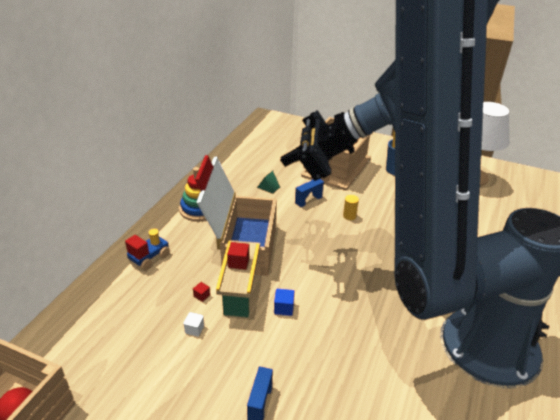

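The side view shows the lid leaning back open, with its lip at (205,172) (about 110°). The cube is still on the ledge at (238,256) and everything else is untouched. Next I bring the tool upright behind the cube.

```bash
python3 -m handwheel '[[0,0.03,0,-0.018,0.057,0],[0,0.065,0,-0.036,0.114,0],[0,0.1,0,-0.054,0.17,0],[0.005,0.13,0,-0.073,0.23,0],[0.01,0.17,-0.01,-0.09,0.286,0],[0.015,0.2,-0.02,-0.109,0.343,0],[0.02,0.23,-0.03,-0.127,0.4,0],[0.02,0.256,-0.04,-0.145,0.457,0]]'
python3 - <<'E'
from plan import *
s=bot.read_state();R0=np.array(s["tcp_rot"]);p=s["position"];print(s["time_s"],p,s["joint_positions"],s["force"]);print(R0,"tip",C(p+.025*R0[:,2]))
for t in((0.002,.235,.16),(0.002,.235,.113),(0.002,.1,.113)):print(*rows(p,R0,t,0,-1))
E
```

```text
time_s: 11.55
position: [0.5451, 0.0715, 0.2744]
tcp_rot: [[0.866, 0.322, 0.382], [0.276, -0.946, 0.171], [0.417, -0.043, -0.908]]
force: [-0.7, -0.0, -0.5]
opening: 0.006
grasp_force: 0.0
11.55 [0.545 0.071 0.274] [-11.599  15.802 107.618  23.217  38.369  44.098] [-0.713 -0.01  -0.503]
[[ 0.866  0.322  0.382]
 [ 0.276 -0.946  0.171]
 [ 0.417 -0.043 -0.908]] tip [-0.026  0.16   0.252]
[0.559 0.156 0.185] [ 0.014  0.084 -0.089] [-0.087  0.198 -0.007]
[0.559 0.156 0.138] [ 0.014  0.084 -0.136] [-0.087  0.198 -0.007]
[0.599 0.027 0.138] [ 0.054 -0.045 -0.136] [-0.087  0.198 -0.007]
```

```bash
python3 -m handwheel '[[0,0.03,0,-0.02,0.05,0],[0.005,0.06,0,-0.04,0.1,0],[0.014,0.084,0,-0.06,0.15,-0.007],[0.014,0.084,-0.02,-0.087,0.198,-0.007],[0.014,0.084,-0.05,-0.087,0.198,-0.007],[0.014,0.084,-0.08,-0.087,0.198,-0.007],[0.014,0.084,-0.08,-0.087,0.198,-0.007],[0.014,0.084,-0.08,-0.087,0.198,-0.007]]'
python3 - <<'E'
from plan import *
s=bot.read_state();R0=np.array(s["tcp_rot"]);p=s["position"];print(s["time_s"],p,s["joint_positions"],s["force"]);print(R0,"tip",C(p+.025*R0[:,2]))
for t in((0.002,.235,.113),(0.002,.09,.113)):print(*rows(p,R0,t,0,-1))
E
```

```text
time_s: 12.22
position: [0.5577, 0.1549, 0.1926]
tcp_rot: [[0.954, 0.301, -0.003], [0.301, -0.954, 0.002], [-0.003, -0.003, -1.0]]
force: [-0.4, -0.3, 0.5]
opening: 0.007
grasp_force: 0.0
12.2167 [0.558 0.155 0.193] [ 4.409 30.684 91.853  0.128 57.654 76.805] [-0.42  -0.334  0.515]
[[ 0.954  0.301 -0.003]
 [ 0.301 -0.954  0.002]
 [-0.003 -0.003 -1.   ]] tip [0.001 0.235 0.168]
[0.559 0.156 0.138] [ 0.001  0.001 -0.055] [-0.001 -0.002 -0.   ]
[0.602 0.017 0.138] [ 0.045 -0.137 -0.055] [-0.001 -0.002 -0.   ]
```

```bash
python3 -m handwheel '[[0.001,0.001,-0.03,0,0,0],[0.001,0.001,-0.054,0,0,0],[0.001,0.001,-0.055,0,0,0],[0.005,-0.01,-0.055,0,0,0],[0.008,-0.02,-0.055,0,0,0],[0.011,-0.03,-0.055,0,0,0],[0.014,-0.04,-0.055,0,0,0],[0.017,-0.05,-0.055,0,0,0]]'
python3 - <<'E'
from fit import *
from plan import *
s=bot.read_state();R0=np.array(s["tcp_rot"]);p=s["position"];print(s["time_s"],p,s["force"]);print("tip",C(p+.025*R0[:,2]))
im,d=cams.capture("side");cv2.imwrite("pics/side6.png",im[160:310,180:380].repeat(4,0).repeat(4,1))
P=cloud("side",im,d);Q=P[masks(im)["red"]&(d>0)];q=np.array([C(a) for a in Q])
c=q[(abs(q[:,0])<.04)&(q[:,1]>.03)&(q[:,1]<.28)&(q[:,2]>.135)&(q[:,2]<.16)]
if len(c):print("cube",len(c),c.min(0),c.max(0))
E
```

```text
time_s: 12.88
position: [0.5777, 0.1031, 0.141]
tcp_rot: [[0.954, 0.3, 0.005], [0.3, -0.954, 0.002], [0.006, -0.0, -1.0]]
force: [-0.5, 0.8, 1.8]
opening: 0.006
grasp_force: 0.5
12.8833 [0.578 0.103 0.141] [-0.531  0.847  1.755]
tip [0.004 0.179 0.116]
cube 2 [-0.021  0.166  0.138] [-0.021  0.169  0.143]
```

View pics/side6.png

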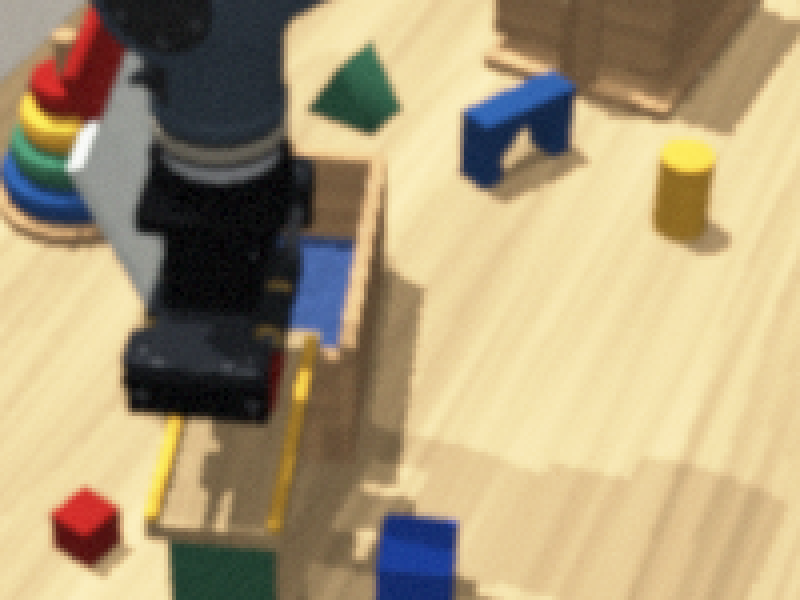

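The crop shows the gripper behind the cube. Its red edge shows at (275,375), still between the rails, and the forces are low. I push on.

```bash
python3 -m handwheel '[[0.003,-0.01,0,0,0,0],[0.006,-0.02,0,0,0,0],[0.009,-0.03,0,0,0,0],[0.012,-0.04,0,0,0,0],[0.015,-0.05,0,0,0,0],[0.018,-0.06,0,0,0,0],[0.021,-0.07,0,0,0,0],[0.024,-0.081,0,0,0,0]]'
python3 - <<'E'
from plan import *
s=bot.read_state();R0=np.array(s["tcp_rot"]);p=s["position"];print("tip",C(p+.025*R0[:,2]))
E
python3 -m handwheel '[[0,0,0,0,0,0],[0,0,0,0,0,0],[0,0,0.02,0,0,0],[0,0,0.05,0,0,0],[-0.01,0.02,0.08,0,0,0],[-0.02,0.06,0.1,0,0,0],[-0.04,0.1,0.12,0,0,0],[-0.06,0.14,0.14,0,0,0]]'
python3 -m handwheel '[[0,0.03,0,0,0,0],[0,0.06,0,0,0,0],[0,0.1,0,0,0,0],[0,0.13,0,0,0,0],[0,0.16,0,0,0,0],[0,0.2,0,0,0,0],[0,0.2,0,0,0,0],[0,0.2,0,0,0,0]]'
python3 - <<'E'
from fit import *
from plan import *
for n in("top","side"):
    im,d=cams.capture(n);cv2.imwrite(f"pics/{n}7.png",im);P=cloud(n,im,d);Q=P[masks(im)["red"]&(d>0)];q=np.array([C(a) for a in Q])
    l=q[(abs(q[:,1])<.06)&(abs(q[:,0]-.1)<.1)&(q[:,2]>.18)]
    if len(l):print(n,len(l),"lip",np.median(l,0))
    c=q[(abs(q[:,0])<.06)&(abs(q[:,1])<.28)&(q[:,2]<.16)]
    if len(c):print(n,"cube",len(c),c.min(0),c.max(0),np.median(c,0))
a=cv2.imread("pics/top7.png")[120:270,150:370];b=cv2.imread("pics/side7.png")[150:330,160:380]
cv2.imwrite("pics/end.png",np.vstack([cv2.resize(a,(396,270)),cv2.resize(b,(396,324))]))
E
```

```text
time_s: 13.6
position: [0.6006, 0.0224, 0.1392]
tcp_rot: [[0.954, 0.301, 0.002], [0.301, -0.954, 0.001], [0.002, -0.001, -1.0]]
force: [-0.1, 1.0, -0.3]
opening: 0.009
grasp_force: 0.0
tip [0.002 0.095 0.114]
time_s: 14.27
position: [0.5473, 0.1497, 0.2729]
tcp_rot: [[0.954, 0.3, 0.003], [0.3, -0.954, 0.002], [0.003, -0.001, -1.0]]
force: [0.9, 0.4, -0.4]
opening: 0.012
grasp_force: 0.0
time_s: 14.93
position: [0.5466, 0.3506, 0.2712]
tcp_rot: [[0.952, 0.305, 0.001], [0.305, -0.952, 0.001], [0.002, -0.001, -1.0]]
force: [-0.5, -0.3, -1.0]
opening: 0.006
grasp_force: 0.0
top 275 lip [ 0.11  -0.001  0.242]
top cube 170 [-0.02   0.039  0.03 ] [0.024 0.085 0.083] [0.001 0.06  0.075]
side 8 lip [0.103 0.057 0.226]
side cube 66 [-0.021  0.042  0.072] [0.021 0.062 0.078] [-0.     0.051  0.075]
```

View pics/end.png

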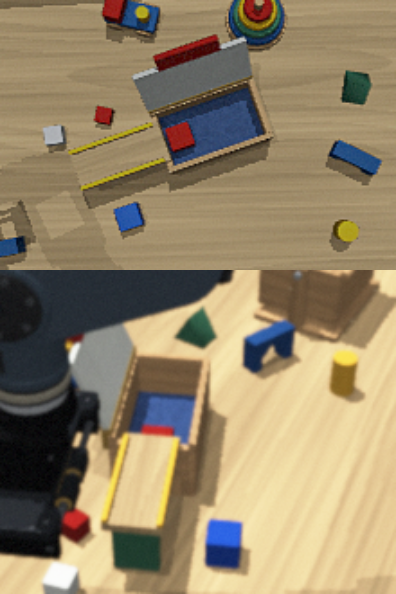

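The final picture shows the red cube lying flat on the chest floor at (180,137), its top at 0.075 m. The lid is open at (190,75), the bystanders are in place, and the robot is clear.

```bash
python3 -c "
from rig import bot
print(bot.hand_in())"
```

```text
the job is handed in; nothing more can be done
None
```

The lid was flipped open by its red lip and leans back on its stop, the red cube was pushed along the ledge and lies flat on the chest floor, and the job was handed in at about 15 s with the robot clear. The first reach pressed the lip's edge with about 28 N before I backed off and tilted flatter.

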